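Level the tilting drill jig and lock it with its T-key

TASK

Get the bridge-drilling jig ready for the drill press: push its tilted table down level onto the slotted rest, then take the red-winged T-key out of the drill block, pass its T-head down through the slot in the table and rest until its collar sits on the table, and turn it a quarter turn clockwise (seen from above) to its stop so that the table is locked down. Leave the key in place and do not disturb the tools and the box lying round the jig.

Things in the scene. Friction and masses are not known exactly. Their poses are not given: they have to be found in the camera images.
- drill_jig: Tilting drill jig, fixed: aluminium base 220 x 230 x 12 mm, two blue cheeks (75 mm high) carrying a tilting table (with rosewood blank and bush plate) on trunnions, a slotted steel rest under the table's 50 mm wide tongue. Origin: centre of the base's underside; z up; the tongue points to -x and ends at x = -95 mm when level. Trunnion axis parallel to y through (35, 0, 55) mm.
- jig_table (a joint): Tilt of the jig's table about its trunnions, rad: 0 = level, the tongue lying on the rest (hard stop); positive = tongue raised, at most 0.8. It starts raised. Stiff pivot: the table stays where it is left; pressing at the tongue's end takes about 4 N downward.
- table_slot (a point): Centre of the slot in the table's tongue, on its upper face, 80 mm from the trunnion axis; moves with the table (60 mm above the bench when level). Slot 34 mm long (along the tongue, the jig's x) and 11.5 mm wide, through 10 mm of plate, edges slightly chamfered.
- table_pad (a point): Centre of the black rubber thumb pad (18 x 44 mm) on top of the tongue's end, 116 mm from the trunnion axis; moves with the table (62 mm above the bench when level). Press it from above to swing the table down.
- rest_slot (a point): Centre of the matching 34 x 11.5 mm slot in the fixed rest plate, on its upper face, 50 mm above the bench; runs along the jig's x. Plate 8 mm thick, 30 mm of open space below. Two lugs under it stop the T-head: from lying along the slot it can turn only clockwise seen from above, a quarter turn (within about 5 degrees).
- lock_key: Loose T-key, 69 mm tall, about 0.12 kg, upright at the start in the drill block's pocket. Origin: bottom of its T-head; z up along the 8 mm shaft; x along both T-head and wing. Steel collar of diameter 24 mm, from 30 to 35 mm above the origin. A half turn about z looks and works the same. Fully seated in the level jig the collar rests on the table and the origin is 30 mm above the bench.
- key_head (a point): Centre of the key's T-head, a steel bar of diameter 8 mm, 30 mm long, rounded ends: on the shaft's axis, 4 mm above the key's origin. Turned a quarter under the rest plate it has 4 mm of play up and down.
- key_wing (a point): Centre of the key's red wing handle, 60 mm long (key's x), 12 mm thick (y), 18 mm high, 60 mm above the key's origin, on the shaft's axis. Grip it across its thickness; its ends can also be pushed round. A neck of diameter 14 mm joins it to the collar 16 mm below.
- drill_block: Light wooden block, fixed, 140 x 56 x 42 mm (x, y, z), origin at the centre of its underside. In its top, 34 mm to -x of the centre, a pocket 36 x 13 mm (long along x) and 36 mm deep, where the key hangs by its collar, wing along the block's x, the wing's underside 21 mm above the block. Six steel drill bits stand up to 32 mm out of the +x half.
- stone_box: Bystander: dark wooden oil-stone box, 56 x 122 x 37 mm, near the block or on the jig's other side. Origin at the centre of its underside. Leave it alone.
- hammer: Bystander: small hammer, 218 mm long, brass and wood. Origin at the centre of its underside. Leave it alone.
- square: Bystander: try square, 132 x 85 mm, 15 mm thick, wooden stock and steel blade, behind the jig. Origin at the centre of its underside. Leave it alone.
- nut_files: Bystander: bundle of nut files, 21 x 152 x 15 mm, grey steel with a red end. Origin at the centre of its underside. Leave it alone.
- driver: Bystander: stubby screwdriver, 28 x 108 x 28 mm, orange and black, on the near side. Origin at the centre of its underside. Leave it alone.
- pencil: Bystander: carpenter's pencil, 162 mm long, red, on the near side. Origin at the centre of its underside. Leave it alone.
Not all that is in view belongs to the job. Of the things like the lock_key, leave any that is pink; of the rest the larger one is meant.

How it is judged:
By the outcome, as a careful person would: the job done as asked, in the order asked, and still so for the second after the job is handed in, with the robot touching nothing.
It also fails if it takes over 72 s, if anything falls off the work surface, if the arm or the gripper's body presses on something with over 40 N, if the wrist force passes 120 N, or if a joint passes its speed limit or range.

ROBOT

A 6-joint arm with a two-finger parallel gripper is mounted at the origin on a cart in front of the work surface, level with it; the furniture and walls round the work are solid. World frame = base frame: x ahead of the robot, y to its left, z up, the work surface at z = 0. Lengths are in m, angles in degrees, forces in N, time in s.
With the tool pointing down it reaches from about 0.4 to 0.825 m from the base axis. Payload 7 kg.
Tool frame: the origin (TCP) lies midway between the tips of the shut fingers; the grasp point (between the pads) lies 19 mm behind it; z points along the fingers, y is the line along which they close (so a half turn about z gives the same grasp; the last joint's range is limited). The gripper opens to 88 mm and grips with 3 to 60 N. Pads are 19 mm wide; open, the fingers measure 130 mm over their backs; the gripper's body (78 mm by 193 mm) begins 47 mm behind the grasp point.
Start: joints at [88.47, 20.546, 0.682, 0, -70.136, -16.507], TCP at [0.209, 0.642, 0.227] pointing down, gripper open.
Joint ranges: [-176.03, 176.03], [-82.01, 121.73], [-58.28, 71.71], [-173.87, 95.51], [-174.79, -0.11], [-173.66, 173.66]. Speed limits (degrees/s): [136.94, 136.94, 172.46, 180, 180, 180].

INTERFACE

Orientations are given as a 3x3 rotation matrix whose columns are the frame's x, y, z axes.
In Python, from rig import robot gives the robot as it stands. Calls block until the motion is done:
- robot.goto(position, orientation): joint-space move of the TCP to a pose.
- robot.servo_line(position, ori=None, speed=0.15): straight line of the TCP; ori=None keeps the orientation; speed is the mean speed in m/s.
- robot.movej(angles): joint-space move.
- robot.move_gripper(opening): opening from 0.0 (shut) to 1.0 (fully open); the grip force is fixed at half the most; returns when the fingers have stopped.
- robot.dwell(seconds).
- robot.ik(position, orientation): joint angles nearest the present ones, or None.
- robot.grab_frame(name): name is "side" or "top"; returns (picture, depth): 480x640x3 uint8, red, green, blue; 480x640 float32, m along the optical axis (not along the pixel's ray), 0 where there is no reading.
- robot.camera_info(name): a dict with "vfov" (degrees; the focal length in pixels is half the picture's height over the tangent of half this angle, whatever the lens; pixels are square), "cx", "cy" (the principal point, pixels), "view" (4x4, takes a point from world to camera coordinates). Camera axes: x right, y down, z forward; pixel columns grow to the right and rows downward; lengths in m; the calibration is good to about 2 mm. A picture is of the moment at which its call begins. camera_info takes no time and is no camera call.
A pose or a line that the arm cannot do raises robot.Unreachable and nothing moves.
- robot.job_done(): hands the job in; it is judged then, once.
Readings, each from a call of its own:
- robot.read_t(): time.
- robot.read_qpos(): joint angles.
- robot.read_qvel(): joint speeds.
- robot.read_effort(): joint torques, N m.
- robot.read_position(): TCP position.
- robot.read_tcp_rot(): TCP orientation.
- robot.read_force(): force on the tool from outside, world axes, zero at the start.
- robot.read_ft_torque(): the same for the moment, N m.
- robot.read_grip_width(): opening from 0.0 (shut) to 1.0 (fully open).
- robot.read_finger_force(): force on a finger pad.
Only numpy, scipy, OpenCV 4.12 (cv2) and the standard library are available. Lean on these libraries where they do the work, as an engineer would, in place of code of your own. Each camera call takes 0.05 s, during which the arm holds its last target. There are 200 camera calls.

## Working session

There is one attempt and no reset: what is moved stays moved. The work goes in short steps, each a Python script; the robot and the scene stay as the last script left them, time stands still between calls to the robot, and variables do not carry over. Pictures are saved under pics/ and viewed, at most 10 in all, crops included, and the job is handed in when it is done.

```bash
mkdir -p pics; cat > h.py <<'E'
import numpy as np, cv2
from rig import robot
def snap(name,tag):
    im,d=robot.grab_frame(name); cv2.imwrite(f'pics/{tag}.png',im[:,:,::-1]); np.savez(f'pics/{tag}.npz',im=im,d=d); return im,d
def cam(name):
    c=robot.camera_info(name); f=240/np.tan(np.radians(c['vfov']/2)); V=np.array(c['view']); return f,c['cx'],c['cy'],V
def cloud(name,d):
    f,cx,cy,V=cam(name); v,u=np.mgrid[:480,:640]
    P=np.stack([(u-cx)*d/f,(v-cy)*d/f,d],-1); return (P-V[:3,3])@V[:3,:3]
def ray(name,u,v,z):
    f,cx,cy,V=cam(name); R=V[:3,:3]; o=-R.T@V[:3,3]; r=R.T@np.array([(u-cx)/f,(v-cy)/f,1]); return o+r*(z-o[2])/r[2]
def proj(name,p):
    f,cx,cy,V=cam(name); q=V[:3,:3]@np.array(p)+V[:3,3]; return q[0]/q[2]*f+cx,q[1]/q[2]*f+cy
def down(a):
    "tool down, y axis (closing) at angle a deg in world"
    a=np.radians(a); y=np.array([np.cos(a),np.sin(a),0]); z=np.array([0,0,-1.]); return np.stack([np.cross(y,z),y,z],1)
E
python3 - <<'E'
from h import *
for n in('top','side'): snap(n,n+'0'); f,cx,cy,V=cam(n); print(n,f,cx,cy,-V[:3,:3].T@V[:3,3])
print(robot.read_t(),robot.read_tcp_rot())
E
```

```text
top 513.4278133503111 325.4726296778597 245.39110038295053 [0.29777359 0.02017687 1.26069181]
side 509.5871692712798 321.8311436826102 239.20817295375872 [ 0.27567652 -0.97714569  0.51043007]
0.1 [[ 9.50831268e-01 -3.09709207e-01 -3.25981424e-04]
 [-3.09709348e-01 -9.50830182e-01 -1.44422727e-03]
 [ 1.37337506e-04  1.47417594e-03 -9.99998904e-01]]
```

View pics/top0.png

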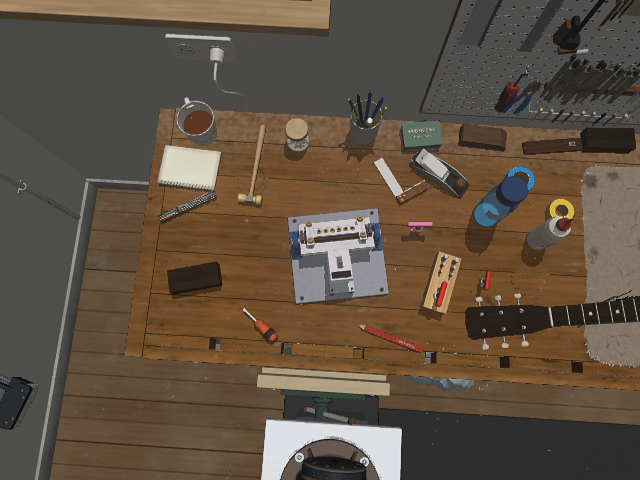

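View pics/side0.png

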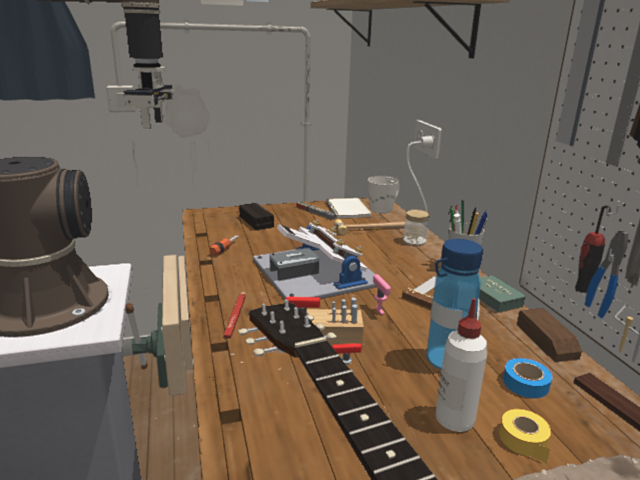

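The top view shows the jig at about (338,255) with its tongue toward the robot, and the block at (441,282) with a red key at (440,293). A second red key is at (486,281) and the pink one at (420,225). The guitar headstock lies to the right of the block. Next I measure these.

```bash
python3 - <<'E'
from h import *
D=np.load('pics/top0.npz'); im,d=D['im'],D['d']; P=cloud('top',d)
hsv=cv2.cvtColor(im,cv2.COLOR_RGB2HSV)
def blobs(m,tag,amin=30):
    n,l,s,c=cv2.connectedComponentsWithStats(m.astype(np.uint8))
    for i in range(1,n):
        if s[i,4]<amin: continue
        q=P[l==i]; q=q[q[:,2]>-.1]
        if len(q)==0 or not(.2<q[:,0].mean()<.8 and abs(q[:,1].mean())<.5): continue
        zt=np.percentile(q[:,2],90); t=q[q[:,2]>zt-.006]
        (cx,cy),w,a=cv2.minAreaRect(np.float32(t[:,:2]*1000))
        print(tag,c[i].round(1),s[i,4],'z',zt.round(4),'rect',round(cx),round(cy),np.round(w),round(a,1))
H,S,V=hsv[...,0],hsv[...,1],hsv[...,2]
blobs(((H<5)|(H>174))&(S>170)&(V>110),'red')
blobs((H>160)&(H<174)&(S>80)&(V>120),'pink')
blobs((H>105)&(H<125)&(S>120)&(V>50),'blue')
# jig base: near z=12mm
jig=(P[...,2]>.008)&(P[...,2]<.017)&(S<90); jig[:,:280]=0; jig[:,395:]=0; jig[:200]=0; jig[310:]=0
n,l,s,c=cv2.connectedComponentsWithStats(jig.astype(np.uint8)); i=1+s[1:,4].argmax(); 
q=P[l==i]; print('base',s[i],cv2.minAreaRect(np.float32(q[:,:2]*1000)))
# block: z~42mm
b=(abs(P[...,2]-.042)<.006); b[:,:415]=0;b[:,465:]=0;b[:245]=0;b[320:]=0
n,l,s,c=cv2.connectedComponentsWithStats(b.astype(np.uint8)); i=1+s[1:,4].argmax()
print('block',s[i],cv2.minAreaRect(np.float32(P[l==i][:,:2]*1000)))
for u,v in[(475,320),(500,320),(540,320),(480,300),(352,292),(345,270),(340,262)]: print(u,v,P[v,u].round(3))
cv2.imwrite('pics/crop.png',cv2.resize(im[195:345,280:510,::-1],None,fx=3.4,fy=3.4,interpolation=cv2.INTER_CUBIC))
E
```

```text
red [487.5 279.6] 69 z 0.0562 rect 502 -345 [ 8. 43.] 83.9
red [441.5 293.5] 114 z 0.083 rect 458 -230 [10. 58.] 74.4
red [387.4 336.2] 134 z 0.0114 rect 355 -124 [94. 11.] 72.0
red [417.2 347.6] 48 z 0.01 rect 335 -186 [32. 11.] 71.4
pink [419.5 223.5] 96 z 0.0712 rect 475 -76 [ 45. 402.] 55.2
blue [514.2 188.5] 502 z 0.2132 rect 490 -184 [ 55. 559.] 47.5
blue [377.5 233.7] 85 z 0.075 rect 601 -75 [23.  9.] 9.4
blue [294.  237.5] 73 z 0.075 rect 566 117 [28. 10.] 12.5
base [ 291  248   98   56 2940] ((496.9789123535156, 6.496673583984375), (116.73616027832031, 229.52349853515625), 9.601701736450195)
block [ 423  252   38   62 1092] ((491.0445251464844, -239.34793090820312), (57.38982391357422, 141.05308532714844), 75.2092514038086)
475 320 [ 0.399 -0.299  0.11 ]
500 320 [ 0.402 -0.351  0.119]
540 320 [ 0.406 -0.433  0.133]
480 300 [ 0.446 -0.314  0.096]
352 292 [ 0.455 -0.026  0.031]
345 270 [ 0.494 -0.005  0.107]
340 262 [0.523 0.007 0.049]
```

View pics/crop.png

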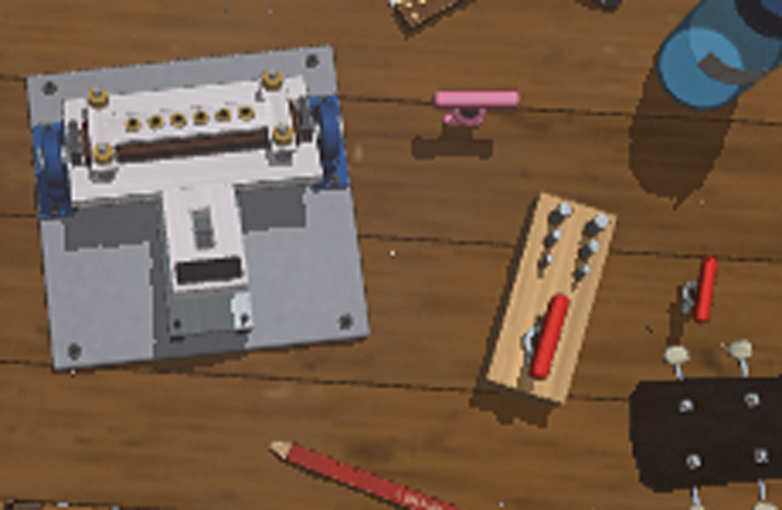

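The crop confirms the key in the block is the larger red one: its wing is 58 mm against 43 mm for the other. The jig yaw is about 9.8° and the block yaw about -14.8°. Next I check clearances and IK, then press the table down.

```bash
cat >> h.py <<'E'
YAW=9.8; c_,s_=np.cos(np.radians(YAW)),np.sin(np.radians(YAW))
J0=np.array([.548,.0152]); JX=np.array([c_,s_]); JY=np.array([-s_,c_])
def jig(x,y,z): return np.r_[J0+x*JX+y*JY,z]
KEY=np.array([.458,-.2305])
E
python3 - <<'E'
from h import *
P=cloud('top',np.load('pics/top0.npz')['d'])
def foot(c,a,hx=.045,hy=.105):
    a=np.radians(a); y=np.array([np.cos(a),np.sin(a)]); x=np.array([y[1],-y[0]])
    q=P[...,:2]-c; m=(abs(q@x)<hx)&(abs(q@y)<hy); z=P[...,2][m]; i=z.argmax(); return z[i].round(3),P[m][i].round(3)
print('foot block',foot(KEY,75.2),'jig',foot(jig(-.045,0,0)[:2],99.8),foot(jig(-.045,0,0)[:2],9.8))
print('bottle',P[170:205,495:530].reshape(-1,3)[P[170:205,495:530,2].argmax()])
for k in(0,180):
  for n,p,a in(('press',jig(-.07,0,.16),99.8),('key',[*KEY,.12],75.2),('ins',jig(-.045,0,.13),99.8),('turn',jig(-.045,0,.077),9.8)):
    q=robot.ik(p,down(a+k)); print(k,n,None if q is None else np.round(q,1))
v,u=np.mgrid[262:285,330:352]; 
for vv in range(256,288,4): print(vv,P[vv,341].round(3))
E
```

```text
foot block (np.float64(0.125), array([ 0.414, -0.308,  0.125])) jig (np.float64(0.122), array([ 0.474, -0.003,  0.122])) (np.float64(0.122), array([ 0.474, -0.003,  0.122]))
bottle [0.29777359 0.02017687 1.26069181]
0 press [  24.     5.2  -28.8    0.   -55.9 -104.2]
0 key [  -4.7   11.   -27.9    0.   -51.1 -100.1]
0 ins [  23.2    9.5  -28.3    0.   -52.2 -103.4]
0 turn [ 23.2  13.4 -31.8   0.  -44.8 166.6]
180 press [ 24.    5.2 -28.8   0.  -55.9  75.8]
180 key [ -4.7  11.  -27.9   0.  -51.1  79.9]
180 ins [ 23.2   9.5 -28.3   0.  -52.2  76.6]
180 turn [ 23.2  13.4 -31.8   0.  -44.8 -13.4]
256 [0.531 0.006 0.085]
260 [0.528 0.005 0.047]
264 [0.52  0.004 0.041]
268 [0.499 0.004 0.101]
272 [0.488 0.004 0.114]
276 [0.478 0.004 0.117]
280 [0.47  0.003 0.115]
284 [0.47  0.002 0.05 ]
```

The guitar's string posts (z≈0.125) sit under the gripper body's footprint at the block, so I'll tilt the key grasp by about 20°. First I press the table down.

```bash
cat >> h.py <<'E'
def tilted(a,t):
    "key x axis at world angle a; closing across it; fingers' body leans t deg toward key +x; tool y = key -y"
    a,t=np.radians(a),np.radians(t); w=np.array([np.cos(a),np.sin(a),0]); y=np.array([np.sin(a),-np.cos(a),0])
    z=-np.sin(t)*w-np.cos(t)*np.array([0,0,1.]); return np.stack([np.cross(y,z),y,z],1)
E
python3 - <<'E'
from h import *
P=cloud('top',np.load('pics/top0.npz')['d']).reshape(-1,3); P=P[(P[:,2]>.03)&(P[:,2]<.3)&(abs(P[:,0]-.46)<.3)&(abs(P[:,1]+.23)<.25)]
R=tilted(-14.8,20); g=np.array([*KEY,.077]); q=(P-g)@R  # tool coords
m=(q[:,2]<-.035)&(abs(q[:,0])<.06)&(abs(q[:,1])<.115)
for a in q[m][:8]: print('near body (tool mm)',(a*1000).round())
R0=down(279.8); robot.move_gripper(0)
robot.goto(jig(-.066,0,.2),R0); robot.servo_line(jig(-.066,0,.13),speed=.2)
print(robot.read_force())
for th in(.45,.3,.15,.03):
    robot.servo_line(jig(.035-.116*np.cos(th)+.007*np.sin(th),0,.055+.116*np.sin(th)+.007*np.cos(th)),speed=.08)
    print(th,robot.read_position().round(4) if hasattr(robot.read_position(),'round') else robot.read_position(),np.round(robot.read_force(),1))
z=.063
while z>.0575:
    z-=.001; robot.servo_line(jig(-.081,0,z),speed=.03); F=robot.read_force(); print(z,np.round(robot.read_position(),4),np.round(F,1))
    if abs(F[2])>18: break
robot.servo_line(jig(-.081,0,.2),speed=.25)
print(robot.read_t())
for n,p,a in(('key',[*KEY,.077],-14.8),('ins',jig(-.045,0,.13),9.8),('turn',jig(-.045,0,.095),-80.2)):
    Rk=tilted(a,20); q=robot.ik(np.array(p)+.019*Rk[:,2],Rk); print(n,None if q is None else np.round(q,1))
snap('top','top1');snap('side','side1')
im=np.load('pics/side1.npz')['im'][190:340,220:400,::-1]; t=np.load('pics/top1.npz')['im'][195:345,280:460,::-1]
cv2.imwrite('pics/c1.png',cv2.resize(np.hstack([im,t]),None,fx=2.2,fy=2.2,interpolation=cv2.INTER_CUBIC))
E
```

```text
near body (tool mm) [-13. 101. -35.]
near body (tool mm) [-12. 105. -37.]
near body (tool mm) [-12. 111. -40.]
near body (tool mm) [-11. 113. -40.]
near body (tool mm) [-12. 114. -43.]
near body (tool mm) [-21.  87. -36.]
near body (tool mm) [-14. 108. -36.]
near body (tool mm) [-13. 110. -37.]
[ 0.51210526 -0.05756536  1.27369387]
0.45 [0.4831 0.0041 0.1125] [-0.6  0.  -0.3]
0.3 [0.4752 0.0026 0.0961] [ 0.2  0.  -0.4]
0.15 [0.4704 0.0017 0.0792] [-0.3  0.4  0.2]
0.03 [0.4682 0.0014 0.0654] [-0.3  0.4  0.2]
0.062 [0.4681 0.0014 0.062 ] [0.2 0.4 0.9]
0.061 [0.4682 0.0014 0.0618] [-3.4  0.3 10. ]
0.06 [0.4683 0.0014 0.0617] [-8.1  1.7 22.6]
7.4
key [ -6.8  26.7 -16.1  -3.  -67.1  83.6]
ins [ 20.4  22.6 -14.1  -3.8 -73.1  81.1]
turn [  6.8  17.6 -19.  -24.1 -56.8  16.9]
```

View pics/c1.png

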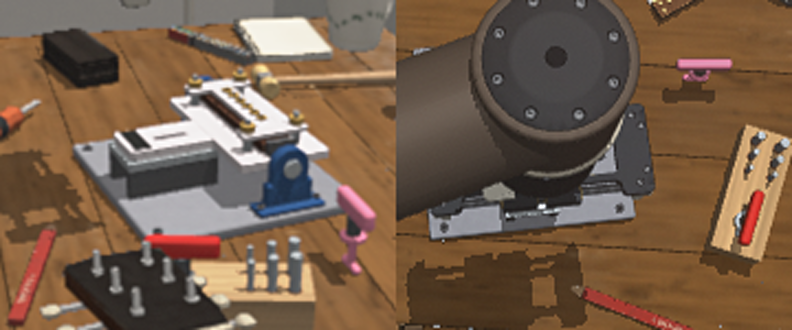

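The side view shows the table lying level on the rest. Next comes the key grasp, after a quick check of the tilt clearance.

```bash
python3 - <<'E'
from h import *
P=cloud('top',np.load('pics/top0.npz')['d']).reshape(-1,3); P=P[(P[:,2]>.03)&(P[:,2]<.3)&(abs(P[:,0]-.46)<.3)&(abs(P[:,1]+.23)<.25)]
best=None
for t in(18,22,26,30):
    R=tilted(-14.8,t); q=(P-np.array([*KEY,.077]))@R
    m=(abs(q[:,0])<.047)&(abs(q[:,1])<.105)&(q[:,2]<-.02); mz=q[m][:,2].min() if m.any() else 0
    print(t,'min z',mz, 'pt',q[m][q[m][:,2].argmin()] if m.any() else '')
    if best is None or mz>best[1]+.002: best=(t,mz)
t=best[0]; print('tilt',t); open('tilt','w').write(str(t))
R=tilted(-14.8,t); tcp=np.array([*KEY,.077])+.019*R[:,2]
assert best[1]>-.044
robot.move_gripper(.5)
robot.goto(tcp+[0,0,.11],R); robot.servo_line(tcp+[0,0,.04],speed=.15)
print('F',np.round(robot.read_force(),1)); snap('side','side2')
robot.servo_line(tcp,speed=.06); print('F',np.round(robot.read_force(),1))
robot.move_gripper(0); print('w',robot.read_grip_width()*88,robot.read_finger_force(),'F',np.round(robot.read_force(),1),robot.read_t())
a,_=snap('side','side3'); b=np.load('pics/side2.npz')['im']
cv2.imwrite('pics/c3.png',cv2.resize(np.hstack([b[190:390,200:400,::-1],a[190:390,200:400,::-1]]),None,fx=2,fy=2))
E
```

```text
18 min z -0.038924760573251914 pt [-0.03642478  0.08590349 -0.03892476]
22 min z -0.03628907764057879 pt [-0.0390513   0.08590349 -0.03628908]
26 min z -0.03391931548687031 pt [-0.02727682  0.10244803 -0.03391932]
30 min z -0.032520158621239935 pt [-0.01897602  0.10149687 -0.03252016]
tilt 26
F [ 0.4  0.7 -0. ]
F [ 0.2 -0.5  1. ]
w 11.98180083493937 29.98930625617504 F [-0.6 -0.3  0.4] 11.4333
```

View pics/c3.png

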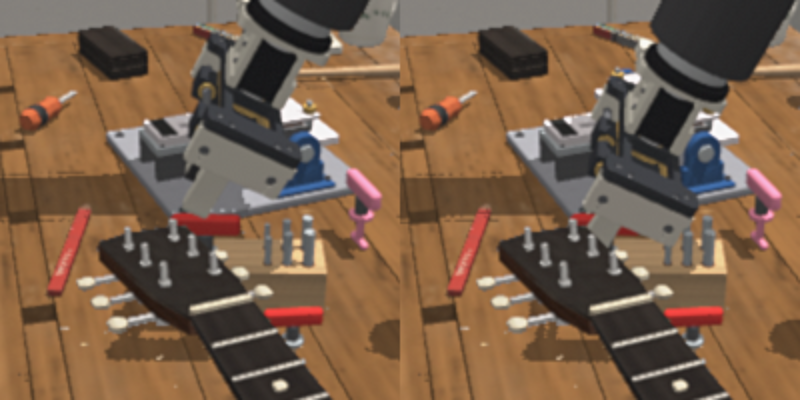

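Grip width is 12 mm, so the wing is held. I lift the key clear and take another top picture to measure the slot.

```bash
python3 - <<'E'
from h import *
p=np.array(robot.read_position()); robot.servo_line(p+[0,0,.12],speed=.12)
print('w',robot.read_grip_width()*88,'F',np.round(robot.read_force(),2))
a,d=snap('top','top4'); s,_=snap('side','side4')
t=a[210:310,285:395]; cv2.imwrite('pics/c4.png',np.hstack([cv2.resize(t[:,:,::-1],None,fx=4,fy=4,interpolation=cv2.INTER_CUBIC),cv2.resize(s[130:330,200:380,::-1],(360,400))]))
print('expected slot px',proj('top',jig(-.045,0,.06)),'pad',proj('top',jig(-.081,0,.062)))
g=cv2.cvtColor(a,cv2.COLOR_RGB2GRAY); u,v=map(int,np.round(proj('top',jig(-.045,0,.06))))
print(g[v-16:v+26,u-14:u+15])
E
```

```text
w 12.02656811850317 F [ 0.26  0.3  -1.57]
expected slot px (np.float64(339.36916721881556), np.float64(269.10846368754545)) pad (np.float64(341.12608902081456), np.float64(283.9882089223277))
[[237 237 237 ...  47  47  53]
 [239 239 238 ...  43  50  54]
 [240 231 217 ...  43  51  54]
 ...
 [ 99 100 102 ...  59  60  62]
 [101 100 102 ...  59  62  62]
 [100 100 101 ...  60  62  63]]
```

View pics/c4.png

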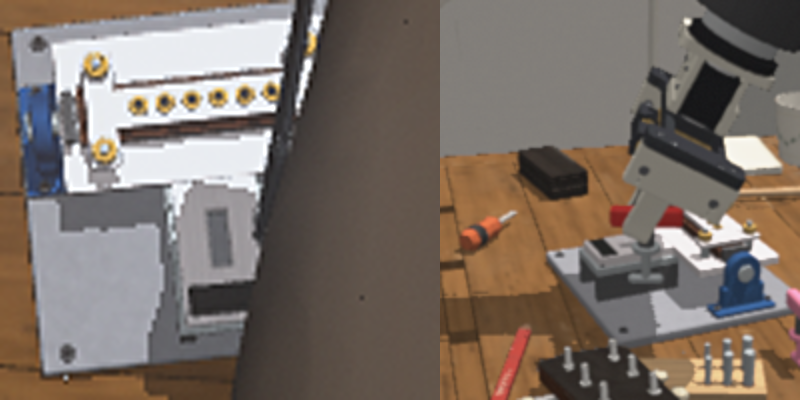

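The T-key hangs upright in the gripper. The slot is seen at about (339.5,269.2) and I predicted (339.4,269.1), so the slot estimate holds. Next I hover over the slot.

```bash
cat >> h.py <<'E'
T=float(open('tilt').read())
def keypose(xj,yj,zo,yaw=YAW,dx=0,dz=0):
    "TCP pose for key origin at jig (xj,yj), height zo, key x at world yaw; dx: key axis offset from grasp along key x"
    R=tilted(yaw,T); k=R[:,1]; w=np.array([-k[1],k[0],0])
    return jig(xj,yj,zo+.065+dz)-dx*w+.019*R[:,2],R
E
python3 - <<'E'
from h import *
p,R=keypose(-.045,0,.13); robot.goto(p,R)
p,R=keypose(-.045,0,.07); robot.servo_line(p,speed=.12); robot.dwell(.2)
print(np.round(np.array(robot.read_position())-p,4),robot.read_t(),np.round(robot.read_force(),2))
s,_=snap('side','side5'); print('head',proj('side',jig(-.045,0,.074)),'collar',proj('side',jig(-.045,0,.1025)),'shaft',proj('side',jig(-.045,0,.09)))
u,v=map(int,proj('side',jig(-.045,0,.08))); print('crop org',u-40,v-40)
c=s[v-40:v+40,u-40:u+40,::-1]; cv2.imwrite('pics/c5.png',cv2.resize(c,None,fx=7,fy=7,interpolation=cv2.INTER_CUBIC))
print('slot ends',proj('side',jig(-.062,0,.06)),proj('side',jig(-.028,0,.06)))
E
```

```text
[0.0005 0.     0.0008] 14.5417 [ 0.43 -0.09 -0.37]
head (np.float64(295.72596218582186), np.float64(244.81719137183293)) collar (np.float64(295.7957119348057), np.float64(232.56661843579147)) shaft (np.float64(295.76494733026425), np.float64(237.9699931758306))
crop org 255 202
slot ends (np.float64(288.40390042281746), np.float64(251.9595895975183)) (np.float64(302.89031993278275), np.float64(249.54697057469377))
```

View pics/c5.png

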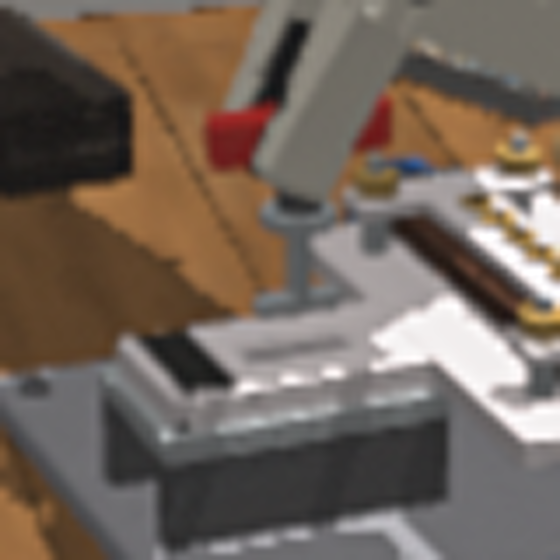

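In the crop the slot centre is at u≈297.4 and the shaft at u≈297.6, so they are aligned. I now go down with a force guard, with a small lateral search if it snags.

```bash
cat > ins.py <<'E'
from h import *
x,y=-.045,0.; z=.064; F0=np.array(robot.read_force())
def go(sp=.05):
    p,R=keypose(x,y,z); robot.servo_line(p,ori=R,speed=sp); return np.array(robot.read_force())-F0
go(); tries=iter([(0,1.2),(0,-1.2),(1.2,0),(-1.2,0),(1.2,1.2),(-1.2,-1.2),(1.2,-1.2),(-1.2,1.2),(0,2.4),(0,-2.4),(2.4,0),(-2.4,0)])
log=[]
while z>.0285:
    z-=.002 if z>.034 else .001
    F=go(); log.append((round(z,4),*np.round([F@np.r_[JX,0],F@np.r_[JY,0],F[2]],1)))
    if z>.033 and (abs(F[2])>6):
        z+=.003; go()
        t=next(tries,None)
        if t is None: print('gave up'); break
        x,y=-.045+t[0]/1e3,t[1]/1e3; F=go(); print('retry',t)
    elif z<=.033 and F[2]>5: print('seated?',z); break
    elif np.hypot(F[0],F[1])>4: x-=0; 
print(*log,sep='\n'); print(x,y,z,robot.read_t(),np.round(robot.read_position(),4),robot.read_grip_width()*88)
np.save('xy.npy',[x,y,z])
E
python3 ins.py
```

```text
seated? 0.02899999999999997
(0.062, np.float64(-1.1), np.float64(-0.2), np.float64(0.6))
(0.06, np.float64(-0.4), np.float64(-1.5), np.float64(0.5))
(0.058, np.float64(-0.1), np.float64(-0.6), np.float64(0.7))
(0.056, np.float64(0.1), np.float64(-0.9), np.float64(-1.0))
(0.054, np.float64(-0.4), np.float64(-1.0), np.float64(0.7))
(0.052, np.float64(-0.4), np.float64(-0.4), np.float64(-0.3))
(0.05, np.float64(-1.7), np.float64(-1.5), np.float64(0.9))
(0.048, np.float64(-1.6), np.float64(-1.0), np.float64(0.7))
(0.046, np.float64(-0.8), np.float64(-1.4), np.float64(0.7))
(0.044, np.float64(-0.5), np.float64(-0.5), np.float64(-0.3))
(0.042, np.float64(-1.4), np.float64(-1.7), np.float64(0.5))
(0.04, np.float64(-1.8), np.float64(-0.1), np.float64(0.1))
(0.038, np.float64(-1.2), np.float64(-1.3), np.float64(-0.9))
(0.036, np.float64(-1.0), np.float64(-0.1), np.float64(0.9))
(0.034, np.float64(-0.7), np.float64(-0.2), np.float64(0.5))
(0.033, np.float64(-2.4), np.float64(-0.2), np.float64(0.4))
(0.032, np.float64(-1.6), np.float64(-0.8), np.float64(1.1))
(0.031, np.float64(-1.3), np.float64(-0.9), np.float64(-0.4))
(0.03, np.float64(-0.1), np.float64(-0.2), np.float64(2.4))
(0.029, np.float64(-1.6), np.float64(0.6), np.float64(9.2))
-0.045 0.0 0.02899999999999997 19.8583 [0.4956 0.0061 0.0779] 11.485664099005808
```

It went in at the first try and is seated at 30 mm. Now the quarter turn clockwise.

```bash
python3 - <<'E'
from h import *
x,y=-.045,0.; z=.030
p,R=keypose(x,y,z); robot.servo_line(p,ori=R,speed=.03)
M0=np.array(robot.read_ft_torque()); F0=np.array(robot.read_force())
for a in [*range(6,85,6),*range(85,97,1)]:
    p,R=keypose(x,y,z,YAW-a); robot.servo_line(p,ori=R,speed=.02)
    F=np.array(robot.read_force())-F0; M=np.array(robot.read_ft_torque())-M0
    print(a,np.round(F,1),np.round(M,2))
    if abs(M[2])>.45 or np.linalg.norm(F)>18: break
print(robot.read_t(),robot.read_grip_width()*88,robot.read_position(),np.round(robot.read_qpos(),1))
s,_=snap('side','side6'); c=s[150:290,230:370,::-1]; cv2.imwrite('pics/c6.png',cv2.resize(c,None,fx=4,fy=4,interpolation=cv2.INTER_CUBIC))
E
```

```text
6 [-0.4 -0.3 -0.6] [-0.15  0.32 -0.06]
12 [-0.1 -0.8  0.3] [-0.45  0.27  0.11]
18 [-0.5 -0.2  0.5] [-0.57  0.38  0.05]
24 [-0.6 -0.6  0.9] [-0.58  0.43  0.1 ]
30 [-1.2 -1.   1.3] [-0.63  0.5   0.08]
36 [-1.1 -0.2  1.9] [-0.7   0.55  0.11]
42 [ 0.2 -0.5  1.6] [-0.76  0.61  0.12]
48 [ 0.2 -0.1  1.1] [-0.86  0.72  0.07]
54 [ 0.4 -0.3  0.7] [-0.93  0.75  0.12]
60 [-0.7 -0.1  1.3] [-0.96  0.88  0.12]
66 [-0.2 -0.3  1.9] [-1.08  0.87  0.11]
72 [-0.2 -0.1  1.5] [-1.09  1.01  0.13]
78 [ 1.1 -1.1  2. ] [-1.01  1.12  0.13]
84 [ 0.5 -0.1  0.4] [-0.98  0.89 -0.  ]
85 [0.2 0.1 3.2] [-0.85  0.79  0.01]
86 [1.7 2.3 0.3] [-0.81  0.36 -0.27]
87 [ 2.7  0.7 -0.4] [-0.84 -0.16 -0.45]
88 [ 4.7  2.1 -0.9] [-0.82 -0.58 -0.52]
24.725 11.920050982767023 [0.5023942  0.01577126 0.07797445] [  2.2  20.1 -15.4 -29.2 -62.3  25.1]
```

View pics/c6.png

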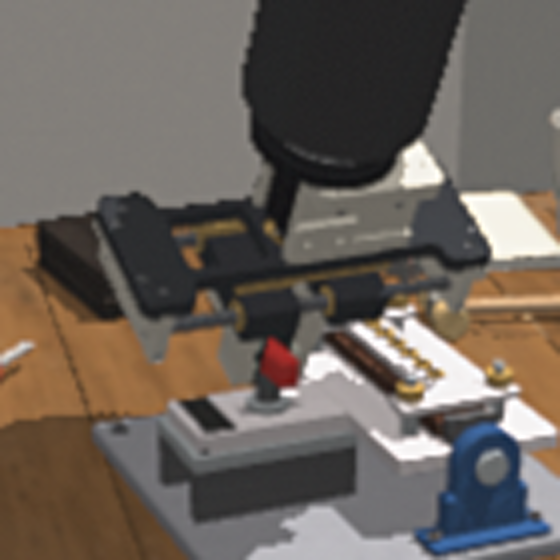

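The turn stops at about 87°, where the torque rises, and the collar is sitting on the table. I push slightly further, release, back off and check.

```bash
python3 - <<'E'
from h import *
p,R=keypose(-.045,0,.030,YAW-90); robot.servo_line(p,ori=R,speed=.02)
print(np.round(robot.read_ft_torque(),2),np.round(robot.read_force(),1))
p,R=keypose(-.045,0,.030,YAW-88); robot.servo_line(p,ori=R,speed=.02)
robot.move_gripper(.25); print('F',np.round(robot.read_force(),1))
p=np.array(robot.read_position()); robot.servo_line(p-.07*R[:,2],speed=.06); print('F',np.round(robot.read_force(),1))
robot.servo_line(np.array(robot.read_position())+[0,0,.1],speed=.2)
robot.goto([.25,.45,.3],down(252)); print(robot.read_t())
t,d=snap('top','top7'); s,_=snap('side','side7'); P=cloud('top',d); hsv=cv2.cvtColor(t,cv2.COLOR_RGB2HSV)
m=((hsv[...,0]<5)|(hsv[...,0]>174))&(hsv[...,1]>170)&(hsv[...,2]>110); m[:,:310]=0;m[:,370:]=0;m[:230]=0;m[300:]=0
q=P[m]; print('wing',cv2.minAreaRect(np.float32(q[:,:2]*1000)),np.percentile(q[:,2],[50,90]).round(4),'slot',jig(-.045,0,0))
cv2.imwrite('pics/c7.png',cv2.resize(np.hstack([t[200:340,280:480,::-1],s[190:330,220:400,::-1]]),None,fx=2.1,fy=2.1,interpolation=cv2.INTER_CUBIC))
E
```

```text
[-0.42 -2.2  -0.81] [5.1 2.6 0.2]
F [-0.7 -0.  -0.4]
F [-0.5  0.1  0.3]
29.6583
wing ((502.4691162109375, 4.647747039794922), (9.583638191223145, 56.369773864746094), 11.333314895629883) [0.0984 0.1009] slot [0.50365664 0.00754057 0.        ]
```

View pics/c7.png

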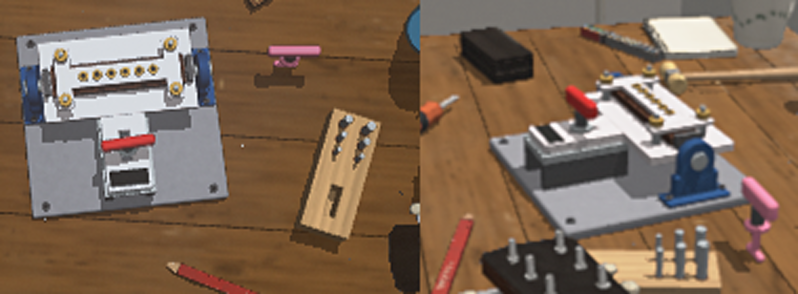

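The wing now lies across the tongue, turned about 88.5°. Its top is at about 0.099–0.101 m (0.099 expected when seated), and the table is level. In both views the bystanders look untouched.

```bash
python3 -c "
from rig import robot
print(robot.job_done())"
```

```text
the job is handed in; nothing more can be done
None
```

The job is handed in: the jig table is down level, and the red T-key is seated in the slot, turned clockwise to its stop (about 88.5° measured) and left there, with no tool or box disturbed in the last pictures and about 30 s on the robot's clock.

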